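Clear the capped bottles out of the finds tray into their spill cups

TASK

Four capped containers have been left standing in the black-walled tray with the plain grey bed. Stand each one upright on the floor of its own spill cup: the milky white bottle in the blue cup, the amber dropper bottle in the yellow cup, the violet pigment jar in the red cup, and the large whitish, translucent jar with the white lid in the big green cup. Set them down without dropping or tipping them over, and leave the open bronze cup and the foam block where they are in the tray.

Things in the scene. Friction and masses are not known exactly. Their poses are not given: they have to be found in the camera images.
- milky_bottle: Milky white bottle with tan contents and a white cap, round, 36 mm in diameter for the lower 63 mm, cap 27 mm in diameter, 78 mm tall, about 0.07 kg, upright in the tray. Its origin is the centre of its underside, z up along its axis.
- dropper_bottle: Amber dropper bottle with a label and a black dropper top, round, 33 mm in diameter for the lower 66 mm, then a 24 mm collar up to 77 mm and a 13 mm rubber bulb; 102 mm tall, about 0.07 kg, upright in the tray. Its origin is the centre of its underside, z up along its axis.
- pigment_jar: Small jar of violet pigment with a flat black ribbed cap, round, glass 30 mm in diameter, cap 28 mm in diameter (41 to 53 mm above its underside), 53 mm tall, about 0.065 kg, upright in the tray. Its origin is the centre of its underside, z up along its axis.
- clear_jar: Large translucent jar (it looks whitish) with a white lid, 97 mm tall; the lid (86 to 97 mm above its underside) is the widest part, 64 mm in diameter; the body tapers downward. About 0.36 kg, upright in the tray. Its origin is the centre of its underside, z up along its axis.
- bronze_cup: Small open dark bronze cup, 63 mm in diameter, 36 mm tall, standing in the tray; it has no lid and stays where it is. Origin: centre of its underside. The tray has black wooden walls and a grey felt bed, fixed, 287 x 386 mm (long side about along y), flat bed 10 mm above the table, walls 10 mm thick rising to 45 mm above the table.
- foam_block: Black foam support block, 44 x 79 x 16 mm (long side along its y), lying in the tray; very light (0.01 kg), stays where it is. Origin: centre of its underside. All six things in the tray stand with their centres 60 mm or more from its walls and 95 mm or more from one another.
- blue_cup: Spill cup of blue plastic, fixed to the table: a round open dish, outside diameter 62 mm, inside 54 mm, rim 18 mm above the table, inner floor 5 mm above the table; two low screw lugs (4 mm high) reach 18 mm out from its side. Origin: centre of its underside, on the table. It is for the milky bottle.
- yellow_cup: Spill cup of yellow plastic, fixed to the table: a round open dish, outside diameter 62 mm, inside 54 mm, rim 18 mm above the table, inner floor 5 mm above the table; two low screw lugs (4 mm high) reach 18 mm out from its side. Origin: centre of its underside, on the table. It is for the amber dropper bottle.
- red_cup: Spill cup of red plastic, fixed to the table: a round open dish, outside diameter 62 mm, inside 54 mm, rim 18 mm above the table, inner floor 5 mm above the table; two low screw lugs (4 mm high) reach 18 mm out from its side. Origin: centre of its underside, on the table. It is for the violet pigment jar.
- green_cup: Spill cup of green plastic, fixed to the table: a round open dish, outside diameter 92 mm, inside 84 mm, rim 18 mm above the table, inner floor 5 mm above the table; two low screw lugs (4 mm high) reach 18 mm out from its side. Origin: centre of its underside, on the table. It is for the large translucent jar.

How it is judged:
By the outcome, as a careful person would: the job done as asked, in the order asked, and still so for the second after the job is handed in, with the robot touching nothing.
It also fails if it takes over 101 s, if anything falls off the work surface, if the arm or the gripper's body presses on something with over 40 N, if the wrist force passes 120 N, or if a joint passes its speed limit or range.

ROBOT

A 6-joint arm with a two-finger parallel gripper is mounted at the origin on a cart in front of the work surface, level with it; the furniture and walls round the work are solid. World frame = base frame: x ahead of the robot, y to its left, z up, the work surface at z = 0. Lengths are in m, angles in rad, forces in N, time in s.
With the tool pointing down it reaches from about 0.35 to 0.975 m from the base axis. Payload 4.9 kg.
Tool frame: the origin (TCP) lies at the very end of the fingers, on their centre line; the grasp point (between the pads) lies 19 mm behind it (pinch_z is the distance from the TCP to the grasp point, in m); z points along the fingers, y is the line along which they close (so a half turn about z gives the same grasp; the last joint's range is limited). The gripper opens to 85 mm and grips with 20 to 120 N. Pads are 22 mm wide; open, the fingers measure 114 mm over their backs; the gripper's body (76 mm by 85 mm) begins 54 mm behind the grasp point. The pads swing forward as they close: fully open they stand 13 mm farther back than shut.
Start: joints at [-0.119, 0.053, 1.613, -0, 1.476, -0.119], TCP at [0.625, 0, 0.231] pointing down, gripper open.
Joint ranges: [-3.01, 3.01], [-1.01, 2.22], [0.06, 2.58], [-1.02, 4.17], [0.09, 2.62], [-3.14, 3.14]. Speed limits (rad/s): [2.57, 2.57, 3.14, 3.14, 3.14, 3.14].

INTERFACE

Orientations are given as a unit quaternion [w, x, y, z].
In Python, from plant import * gives the robot as it stands. The module is installed in compiled form; this text tells all that it offers.
- The arm moves only by the tool play_rows, never from a script. Its arguments are lists of equal length, an entry for each row: "linear": the shift along the world's x, y, z in m, a list of three; "turn": the turn about the world's z in degrees. A call has 1 to 8 rows; each row shifts and turns the commanded pose from where the row before left it; what a row does not reach is not made up. A row lasts 1/8 s, in which the tool goes at most 62.5 mm and 10.7 degrees, less where a joint would pass 70% of its speed; a pose out of reach is approached as far as the arm can. A call is refused whole if a number of a shift passes 0.0625 or a number of a turn 10.7, either way. A call with a gripper value outside its range is refused whole. "hand" is the finger opening in m, from 0 to 0.0854, set as the call begins (left out, the last holds). The fingers move at their own pace and stop on an object; the grip force is fixed at half the most. Time passes only in rows, so rows that do not move let the fingers close. It gives the time, the measured TCP pose, the force, the opening and the grip force at its end, in the units of the state.
- state(): the state, without advancing time (a new reading comes with each control period).
- grab_frame(name): name is "scene" or "side" or "wrist"; returns the picture (480x640x3 uint8, red, green, blue); there is no depth.
- camera_info(name): a dict with "camera_matrix" (3x3 intrinsics, pixels), "origin" and "attitude" of the camera in the world; the wrist camera has in their place "mount" (4x4, takes a point from camera to tool coordinates, whose origin is the TCP and whose axes are the flange's). Camera axes: x right, y down, z forward; pixel columns grow to the right and rows downward; lengths in m; the calibration is good to about 2 mm. A picture is of the moment at which its call begins: read the wrist's pose just before it. camera_info takes no time and is no camera call.
- job_done(): hands the job in; it is judged then, once.
Trained networks look in the newest picture that a camera, given by its name, has taken for a name from the list of things; names that differ only in an ending like _2 or _b are one class to them, and where a whole thing is asked for, a point or a joint stands for the part that bears it (a point fixed in the world has none). Each returns a list of dicts, best first, with "p" (0 to 1); they miss things now and then, are a little off and sometimes report something else, mostly with a low value. They report only what shows in the picture. A call takes as long as a camera call.
- trace(camera, thing): "region" (480x640 bool, what is visible of it) and "location" ([column, row] in pixels, amid what is visible of it).
The state is a dict: "time": time; "joint_pos": joint angles; "joint_vel": joint speeds; "joint_efforts": joint torques, N m; "tool_pos": TCP position; "tool_rot": TCP orientation; "contact_force": force on the tool from outside, world axes, zero at the start; "ft_torque": the same for the moment, N m; "gripper_width": opening from 0.0 (shut) to 1.0 (fully open); "grasp_force": force on a finger pad.
Only numpy, scipy, OpenCV 4.12 (cv2) and the standard library are available. Lean on these libraries where they do the work, as an engineer would, in place of code of your own. Each camera call takes 0.05 s, during which the arm holds its last target. There are 200 camera calls.

## Working session

There is one attempt and no reset: what is moved stays moved. The work goes in short steps, Python scripts to look and compute and a tool call to move; the robot and the scene stay as the last step left them, time stands still between calls to the robot, and variables do not carry over. Pictures are saved under pics/ and viewed, at most 17 in all, crops included, and the job is handed in when it is done.

Besides the shell and the picture viewer there is one more tool, called after "Request:" by a JSON object that holds its "op" and its "data", one argument or row to a line. play_rows: Moves the arm, as the interface text tells. Its arguments: {"type":"object","properties":{"linear":{"type":"array","items":{"type":"array","items":{"type":"number"}}},"turn":{"type":"array","items":{"type":"number"}},"hand":{"type":"number"}},"required":["linear","turn"]}

```bash
mkdir -p pics
cat > h.py <<'E'
from plant import *
import numpy as np, cv2
from scipy.spatial.transform import Rotation as R
def rot(a):
    a=np.array(a,float)
    if a.shape==(3,3): return a
    return R.from_quat([a[1],a[2],a[3],a[0]]).as_matrix()
def cam(name):
    i=camera_info(name); K=np.array(i["camera_matrix"])
    if "mount" in i:
        s=state(); T=np.eye(4); T[:3,:3]=rot(s["tool_rot"]); T[:3,3]=s["tool_pos"]
        M=T@np.array(i["mount"]); return K,M[:3,:3],M[:3,3]
    return K,rot(i["attitude"]),np.array(i["origin"])
def ray(c,px):
    K,Rm,o=c; d=Rm@np.linalg.solve(K,[px[0],px[1],1]); return o,d/np.linalg.norm(d)
def at_z(c,px,z):
    o,d=ray(c,px); return o+d*(z-o[2])/d[2]
def proj(c,p):
    K,Rm,o=c; q=K@(Rm.T@(np.array(p)-o)); return q[:2]/q[2]
def tri(rs):
    A=sum(np.eye(3)-np.outer(d,d) for o,d in rs); b=sum((np.eye(3)-np.outer(d,d))@o for o,d in rs)
    return np.linalg.solve(A,b)
def save(im,n): cv2.imwrite("pics/"+n,im[:,:,::-1])
E
python3 - <<'E'
from h import *
for n in ("scene","side","wrist"):
    print(n,camera_info(n)); save(grab_frame(n),n+"0.png")
print(state())
N="milky_bottle dropper_bottle pigment_jar clear_jar bronze_cup foam_block blue_cup yellow_cup red_cup green_cup".split()
for n in ("scene","side","wrist"):
    c=cam(n)
    for t in N:
        for r in trace(n,t)[:2]:
            v,u=np.nonzero(r["region"])
            print(n,t,round(r["p"],2),np.round(r["location"]),u.min(),u.max(),v.min(),v.max(),at_z(c,r["location"],.03).round(3))
E
```

```text
scene {'camera_matrix': array([[465.46961204,   0.        , 326.01375851],
       [  0.        , 465.46961204, 231.07077344],
       [  0.        ,   0.        ,   1.        ]]), 'origin': array([0.11527254, 0.59911812, 0.63047766]), 'attitude': array([ 0.13442248, -0.28695096,  0.84877612, -0.4232834 ])}
side {'camera_matrix': array([[605.80291544,   0.        , 305.48300567],
       [  0.        , 605.80291544, 233.71886085],
       [  0.        ,   0.        ,   1.        ]]), 'origin': array([0.46991523, 0.99944585, 0.92242129]), 'attitude': array([ 0.01458485, -0.03620878,  0.90606422, -0.42133577])}
wrist {'camera_matrix': array([[385.51720183,   0.        , 317.23702501],
       [  0.        , 385.51720183, 239.19566644],
       [  0.        ,   0.        ,   1.        ]]), 'mount': array([[-2.81579045e-04, -9.47635238e-01, -3.19354625e-01,
         8.21278440e-02],
       [ 9.99999179e-01, -6.66142492e-04,  1.09496233e-03,
        -4.56473847e-04],
       [-1.25036058e-03, -3.19354054e-01,  9.47634647e-01,
        -1.43385273e-01],
       [ 0.00000000e+00,  0.00000000e+00,  0
[... 1953 characters left out ...]
0.03 ]
side red_cup 0.58 [286. 178.] 268 300 166 183 [ 0.615 -0.274  0.03 ]
side green_cup 0.58 [352. 178.] 333 371 166 191 [ 0.446 -0.29   0.03 ]
wrist clear_jar 0.83 [308. 138.] 265 357 90 185 [0.617 0.058 0.03 ]
wrist bronze_cup 0.94 [144.   5.] 106 178 0 18 [0.49 0.16 0.03]
wrist foam_block 0.66 [169. 131.] 140 201 85 176 [0.497 0.064 0.03 ]
wrist blue_cup 0.88 [304. 354.] 265 338 322 383 [ 0.611 -0.161  0.03 ]
wrist blue_cup 0.55 [170. 128.] 140 201 84 176 [0.498 0.067 0.03 ]
wrist yellow_cup 0.85 [145. 342.] 132 170 323 365 [ 0.446 -0.147  0.03 ]
wrist red_cup 0.95 [319. 437.] 298 355 427 445 [ 0.627 -0.272  0.03 ]
wrist green_cup 0.69 [206. 428.] 195 214 420 446 [ 0.499 -0.26   0.03 ]
```

View pictures.

View pics/scene0.png

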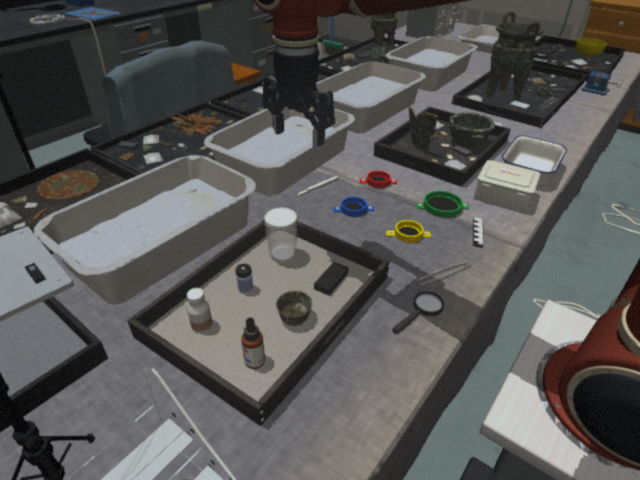

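View pics/side0.png

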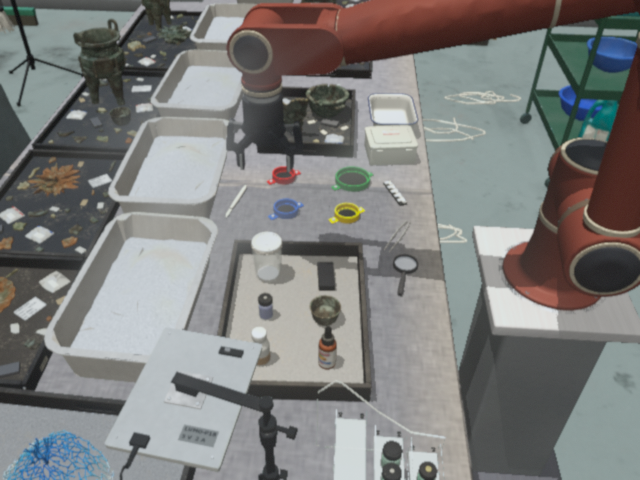

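Run:
```python
from h import *
a,b=cam("scene"),cam("side")
P={"milky":((200,311),(261,345)),"milkytop":((195,292),(260,331)),"dropper":((253,347),(327,350)),"droptop":((250,321),(327,331)),"pigment":((245,279),(265,306)),"pigtop":((243,266),(265,296)),
"clear":((282,235),(267,256)),"cleartop":((281,214),(267,238)),"yellow":((409,232),(347,212)),"red":((378,179),(284,175)),"blue":((353,207),(286,208)),"green":((443,204),(352,179)),
"plaque":((33,272),(230,352)),"corner":((75,262),(262,347))}
for k,(p,q) in P.items():
    rs=[ray(a,p),ray(b,q)]; X=tri(rs); print(k,X.round(3),(proj(a,X)-p).round(1))
```

```text
milky [0.604 0.288 0.046] [ 0.1 -0.4]
milkytop [0.604 0.29  0.091] [-0.2  0.6]
dropper [0.482 0.287 0.043] [ 0.1 -0.3]
droptop [0.484 0.285 0.098] [-0.3  1.2]
pigment [0.612 0.176 0.031] [ 0. -0.]
pigtop [0.61  0.178 0.065] [-0.2  0.6]
clear [0.622 0.058 0.059] [ 0.  -0.1]
cleartop [0.619 0.06  0.112] [-0.1  0.2]
yellow [ 0.456 -0.178  0.003] [ 0.1 -0.3]
red [ 0.626 -0.319  0.009] [-0.2  0.4]
blue [ 0.606 -0.176  0.008] [ 0.1 -0.2]
green [ 0.446 -0.329 -0.   ] [-0.3  0.6]
plaque [0.61  0.483 0.27 ] [-0.2  0.5]
corner [0.572 0.459 0.273] [-4.2 10.9]
```

Request:
{"op": "play_rows", "data": {
  "linear": [
    [-0.003,0.036,0],
    [-0.003,0.05,0],
    [-0.004,0.055,0],
    [-0.004,0.055,0],
    [-0.003,0.05,0],
    [-0.003,0.043,0],
    [0,0,0]
  ],
  "turn": [0,0,0,0,0,0,0],
  "hand": 0.065
}}

```text
time: 2.52
tool_pos: [0.6042, 0.2918, 0.2311]
tool_rot: [-0.0, 0.706, 0.709, 0.0]
contact_force: [-0.0, -0.3, 0.7]
gripper_width: 0.762
grasp_force: 0.0
```

```bash
cat > look.py <<'E'
# look.py name.png thing z [thing z ...]: wrist view, trace, centre of region at height z
import sys
from h import *
s=state(); c=cam("wrist"); im=grab_frame("wrist"); save(im,sys.argv[1])
print(s["time"],s["tool_pos"].round(4),rot(s["tool_rot"]).round(3).tolist())
for t,z in zip(sys.argv[2::2],sys.argv[3::2]):
    for r in trace("wrist",t)[:2]:
        v,u=np.nonzero(r["region"])
        X=at_z(c,((u.min()+u.max())/2,(v.min()+v.max())/2),float(z))
        print(t,round(r["p"],2),u.min(),u.max(),v.min(),v.max(),X.round(4),"bbox delta",(X-s["tool_pos"])[:2].round(4))
E
python3 look.py w1.png milky_bottle 0.05 dropper_bottle 0.06 pigment_jar 0.035
```

```text
2.525 [0.6042 0.2918 0.2311] [[-0.004, 1.0, -0.0], [1.0, 0.004, 0.0], [0.0, -0.0, -1.0]]
milky_bottle 0.85 299 339 185 240 [0.6057 0.2891 0.05  ] bbox delta [ 0.0014 -0.0027]
dropper_bottle 0.78 141 206 187 240 [0.4831 0.2904 0.06  ] bbox delta [-0.1211 -0.0014]
pigment_jar 0.94 307 338 293 343 [0.6098 0.1766 0.035 ] bbox delta [ 0.0056 -0.1152]
```

View pics/w1.png

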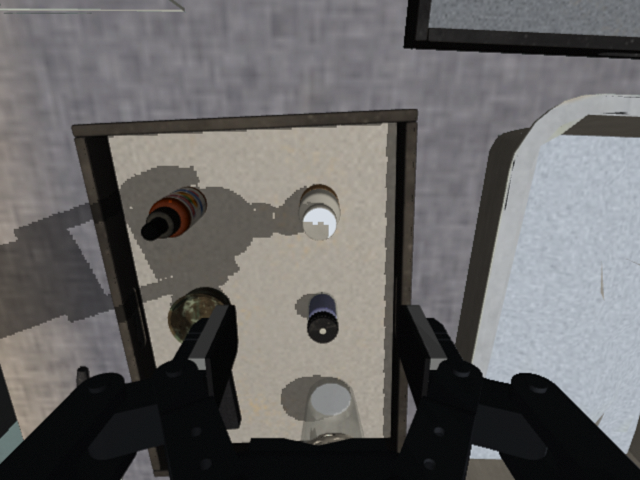

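Run:
```python
from h import *
c=cam("wrist")
for n,p,z in (("milky cap",(320,222),.088),("dropper tip",(153,229),.11),("pig cap",(322.5,328),.063),("milky base",(319,202),.022)): print(n,at_z(c,p,z).round(4))
```

```text
milky cap [0.6072 0.2875 0.088 ]
dropper tip [0.4872 0.2888 0.11  ]
pig cap [0.6098 0.1783 0.063 ]
milky base [0.6068 0.2879 0.022 ]
```

Request:
{"op": "play_rows", "data": {
  "linear": [
    [0.003,-0.004,-0.02],
    [0,0,-0.05],
    [0,0,-0.055],
    [0,0,-0.04],
    [0,0,-0.025],
    [0,0,-0.007],
    [0,0,0]
  ],
  "turn": [0,0,0,0,0,0,0]
}}

```text
time: 3.6
tool_pos: [0.6079, 0.2843, 0.0338]
tool_rot: [-0.0, 0.707, 0.707, -0.0]
contact_force: [-1.0, -0.4, 1.5]
gripper_width: 0.76
grasp_force: 0.0
```

Request:
{"op": "play_rows", "data": {
  "linear": [
    [0,0,0],
    [0,0,0],
    [0,0,0],
    [0,0,0],
    [0,0,0]
  ],
  "turn": [0,0,0,0,0],
  "hand": 0.02
}}

```text
time: 4.22
tool_pos: [0.6094, 0.2855, 0.0364]
tool_rot: [0.001, 0.707, 0.707, 0.001]
contact_force: [-0.4, -0.7, 6.5]
gripper_width: 0.409
grasp_force: 59.8
```

```bash
python3 -c "
from h import *
s=state();print(s['tool_pos'],s['gripper_width'],s['grasp_force'],s['contact_force'])
save(grab_frame('wrist'),'w2.png')"
```

```text
[0.60935755 0.28546562 0.03638885] 0.4094716131514978 59.82616603374481 [-0.43041719 -0.65231664  6.45272892]
```

View pics/w2.png

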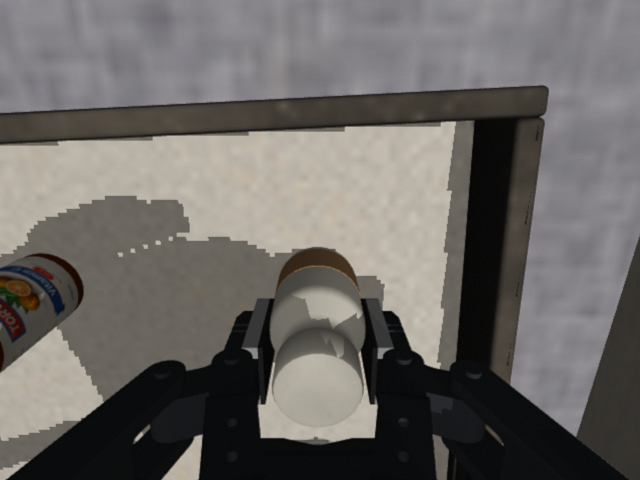

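Request:
{"op": "play_rows", "data": {
  "linear": [
    [0,0,0.02],
    [0,0,0.05],
    [0,-0.01,0.055],
    [0,-0.03,0.02],
    [-0.001,-0.05,0],
    [-0.001,-0.06,0],
    [-0.001,-0.06,0],
    [0,-0.06,0]
  ],
  "turn": [0,0,0,0,0,0,0,0]
}}

```text
time: 5.28
tool_pos: [0.6045, 0.0133, 0.1802]
tool_rot: [0.0, 0.707, 0.707, 0.0]
contact_force: [-0.4, 0.6, -1.2]
gripper_width: 0.408
grasp_force: 59.8
```

```bash
cat > cups.py <<'E'
from h import *
HUE={"blue":(105,130),"yellow":(22,34),"red":(0,6),"green":(50,85)}
def blobs(im,n):
    hsv=cv2.cvtColor(im,cv2.COLOR_RGB2HSV); lo,hi=HUE[n]
    m=cv2.inRange(hsv,(lo,110,60),(hi,255,255))
    if n=="red": m|=cv2.inRange(hsv,(174,110,60),(180,255,255))
    k,l,s,c=cv2.connectedComponentsWithStats(m)
    return [(s[i],c[i]) for i in range(1,k) if s[i][4]>60]
E
python3 - <<'E'
from cups import *
a,b=cam("scene"),cam("side")
A=cv2.imread("pics/scene0.png")[:,:,::-1].copy();B=cv2.imread("pics/side0.png")[:,:,::-1].copy();W=cv2.imread("pics/wrist0.png")[:,:,::-1].copy()
i=camera_info("wrist");T=np.eye(4);T[:3,:3]=rot([-6.16e-4,.7071088,.7071043,-4.99e-4]);T[:3,3]=[.62452,5e-5,.23035];M=T@np.array(i["mount"]);w=(np.array(i["camera_matrix"]),M[:3,:3],M[:3,3])
for n in HUE:
    for c,im,nm in ((a,A,"scene"),(b,B,"side"),(w,W,"wrist")):
        for s,ce in blobs(im,n):
            p=(s[0]+(s[2]-1)/2,s[1]+(s[3]-1)/2); print(n,nm,s,at_z(c,p,.012).round(3))
E
```

```text
blue scene [ 65   7  52  12 235] [ 2.831 -0.851  0.012]
blue scene [333 197  41  20 414] [ 0.604 -0.172  0.012]
blue side [ 593   37   44   35 1196] [-0.485 -1.175  0.012]
blue side [587  38   8  15  65] [-0.42  -1.25   0.012]
blue side [558  85  19  30 351] [-0.226 -0.805  0.012]
blue side [575  99  21  21 255] [-0.266 -0.747  0.012]
blue side [ 28 442  34  38 357] [0.925 0.523 0.012]
blue wrist [ 265  322   74   62 1460] [ 0.607 -0.171  0.012]
yellow scene [577  37  30  18 374] [ 0.478 -1.996  0.012]
yellow scene [386 220  45  23 528] [ 0.454 -0.168  0.012]
yellow side [329 203  36  21 381] [ 0.457 -0.164  0.012]
yellow wrist [130 323  46  45 531] [ 0.444 -0.161  0.012]
red scene [359 171  38  17 350] [ 0.625 -0.315  0.012]
red scene [622 285  17  14 106] [ 0.027 -0.261  0.012]
red scene [ 545  305   95  140 2861] [ 0.041 -0.016  0.012]
red side [  235     0   320    75 11251] [ 0.304 -1.261  0.012]
red side [560   0  72  16 606] [-0.551 -1.651  0.012]
red side [ 558   57   82  173 6001] [-0.25  -0.546  0.012]
red side [550 152  10  19  69] [-0.102 -0.44   0.012]
red side [267 167  33  17 217] [ 0.628 -0.312  0.012]
red side [ 515  207  125  102 3022] [-0.061 -0.046  0.012]
red side [508 243  20  14 134] [ 0.067 -0.062  0.012]
red wrist [308 427  48  18 428] [ 0.641 -0.287  0.012]
green scene [416 191  53  26 514] [ 0.443 -0.314  0.012]
green side [ 17   7  18   8 109] [ 1.811 -1.405  0.012]
green wrist [194 420  21  18 176] [ 0.49  -0.277  0.012]
```

Request:
{"op": "play_rows", "data": {
  "linear": [
    [0,-0.06,0],
    [0,-0.06,0],
    [0,-0.045,-0.01],
    [0.001,-0.023,-0.02],
    [0.001,0,-0.02],
    [0,0,0],
    [0,0,0]
  ],
  "turn": [0,0,0,0,0,0,0]
}}

```text
time: 6.15
tool_pos: [0.6072, -0.1715, 0.1292]
tool_rot: [-0.0, 0.706, 0.708, 0.0]
contact_force: [1.1, 0.2, -0.5]
gripper_width: 0.411
grasp_force: 59.8
```

```bash
python3 look.py w3.png milky_bottle 0.1 blue_cup 0.012 red_cup 0.012
python3 - <<'E'
from cups import *
c=cam("wrist"); im=cv2.imread("pics/w3.png")[:,:,::-1].copy()
for n in HUE:
    for s,ce in blobs(im,n): print(n,s,at_z(c,(s[0]+(s[2]-1)/2,s[1]+(s[3]-1)/2),.012).round(4))
E
```

```text
6.15 [ 0.6072 -0.1715  0.1292] [[-0.002, 1.0, -0.0], [1.0, 0.002, 0.0], [0.0, -0.0, -1.0]]
milky_bottle 0.9 269 365 247 426 [ 0.6068 -0.2005  0.1   ] bbox delta [-0.0003 -0.029 ]
blue_cup 0.88 261 374 183 280 [ 0.6072 -0.1714  0.012 ] bbox delta [0.     0.0001]
blue_cup 0.16 298 377 371 437 [ 0.6241 -0.322   0.012 ] bbox delta [ 0.0169 -0.1505]
blue [ 260  182  115   99 2801] [ 0.6075 -0.1724  0.012 ]
yellow [  53  180  114   94 4813] [ 0.4607 -0.1691  0.012 ]
red [ 314  368   64   69 1052] [ 0.6314 -0.3222  0.012 ]
green [155 347  32  17 268] [ 0.4909 -0.2759  0.012 ]
green [  60  357   86   70 1027] [ 0.4306 -0.3112  0.012 ]
```

View pics/w3.png

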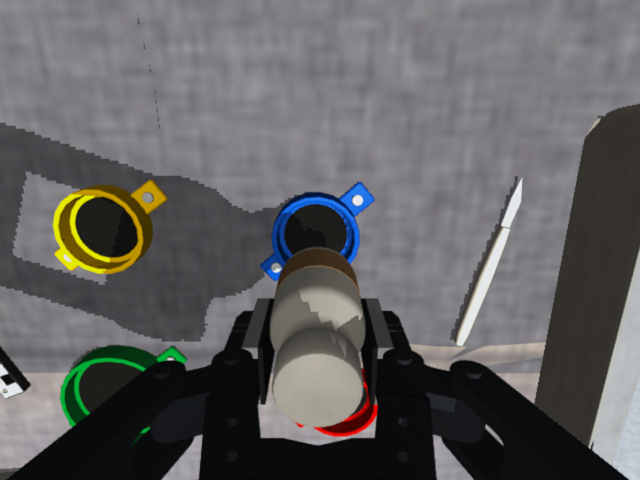

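Request:
{"op": "play_rows", "data": {
  "linear": [
    [0,-0.002,-0.02],
    [0,0,-0.03],
    [0,0,-0.025],
    [0,0,-0.012],
    [0,0,-0.006],
    [0,0,-0.004],
    [0,0,0]
  ],
  "turn": [0,0,0,0,0,0,0]
}}

```text
time: 7.22
tool_pos: [0.6074, -0.1752, 0.0329]
tool_rot: [0.0, 0.707, 0.707, 0.0]
contact_force: [0.2, 0.3, -0.2]
gripper_width: 0.414
grasp_force: 59.8
```

Request:
{"op": "play_rows", "data": {
  "linear": [
    [0,0,-0.001],
    [0,0,-0.001],
    [0,0,0]
  ],
  "turn": [0,0,0]
}}

```text
time: 7.6
tool_pos: [0.6075, -0.1752, 0.0313]
tool_rot: [0.001, 0.707, 0.707, 0.0]
contact_force: [-1.8, 1.2, 4.0]
gripper_width: 0.407
grasp_force: 60.1
```

Contact made; release and rise.

Request:
{"op": "play_rows", "data": {
  "linear": [
    [0,0,0],
    [0,0,0],
    [0,0,0],
    [0,0,0.01],
    [0,0,0.03],
    [0,0,0.05],
    [0,0,0.05],
    [0,0,0.04]
  ],
  "turn": [0,0,0,0,0,0,0,0],
  "hand": 0.06
}}

```text
time: 8.6
tool_pos: [0.6075, -0.1752, 0.2139]
tool_rot: [0.001, 0.707, 0.707, 0.001]
contact_force: [0.2, -0.7, -0.3]
gripper_width: 0.701
grasp_force: 0.0
```

```bash
python3 look.py w4.png milky_bottle 0.045
python3 - <<'E'
from cups import *
c=cam("wrist"); im=cv2.imread("pics/w4.png")[:,:,::-1].copy()
for n in HUE:
    for s,ce in blobs(im,n): print(n,s,at_z(c,(s[0]+(s[2]-1)/2,s[1]+(s[3]-1)/2),.012).round(4))
E
```

```text
8.6 [ 0.6075 -0.1752  0.2139] [[-0.0, 1.0, 0.003], [1.0, 0.0, -0.001], [-0.001, 0.003, -1.0]]
milky_bottle 0.78 295 339 179 236 [ 0.6077 -0.1707  0.045 ] bbox delta [0.0002 0.0045]
blue [ 272  161   89   80 1999] [ 0.6113 -0.1752  0.012 ]
yellow [ 110  159   90   75 2732] [ 0.4631 -0.1705  0.012 ]
red [ 294  305   83   63 2114] [ 0.6311 -0.3204  0.012 ]
green [187 295  25  23 266] [ 0.4925 -0.2841  0.012 ]
green [ 111  301   87   77 1211] [ 0.4419 -0.3225  0.012 ]
```

View pics/w4.png

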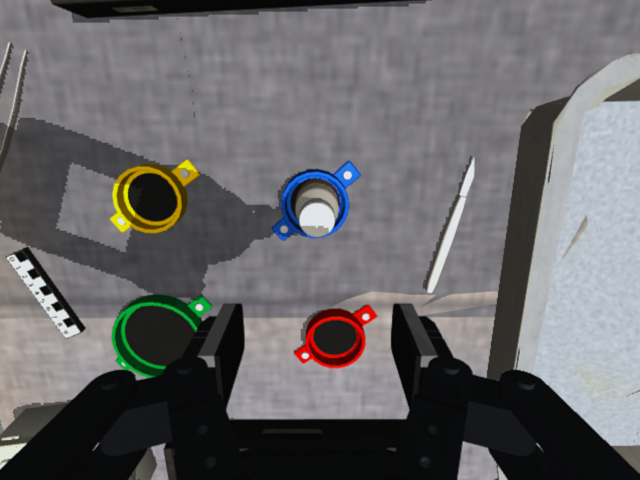

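Request:
{"op": "play_rows", "data": {
  "linear": [
    [-0.011,0.04,0],
    [-0.016,0.06,0],
    [-0.016,0.06,0],
    [-0.016,0.06,0],
    [-0.016,0.06,0],
    [-0.016,0.06,0],
    [-0.016,0.06,0],
    [-0.0155,0.053,0]
  ],
  "turn": [0,0,0,0,0,0,0,0]
}}

```text
time: 9.7
tool_pos: [0.4833, 0.2799, 0.21]
tool_rot: [-0.0, 0.707, 0.707, -0.0]
contact_force: [0.8, -0.6, -0.1]
gripper_width: 0.704
grasp_force: 0.0
```

Request:
{"op": "play_rows", "data": {
  "linear": [
    [0,0.01,0],
    [0,0,0],
    [0,0,0]
  ],
  "turn": [0,0,0]
}}

```text
time: 10.07
tool_pos: [0.4849, 0.2868, 0.21]
tool_rot: [0.0, 0.708, 0.707, -0.0]
contact_force: [-0.9, 0.0, 0.2]
gripper_width: 0.697
grasp_force: 0.0
```

```bash
python3 look.py w5.png dropper_bottle 0.05
python3 - <<'E'
from h import *
im=cv2.imread("pics/w5.png"); cv2.imwrite("pics/w5c.png",im[120:380,180:460])
E
```

```text
10.075 [0.4849 0.2868 0.21  ] [[0.002, 1.0, -0.0], [1.0, -0.002, -0.001], [-0.001, -0.0, -1.0]]
```

View pics/w5c.png

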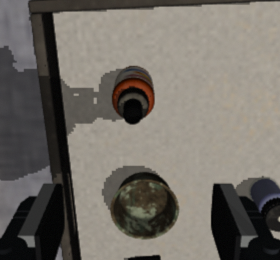

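Run:
```python
from h import *
c=cam("wrist"); print(state()["tool_pos"])
for p,z in (((313,233),.112),((313,216),.076),((314,187),.012)): print(at_z(c,p,z).round(4))
```

```text
[0.48500149 0.28672477 0.21022128]
[0.482  0.2917 0.112 ]
[0.4817 0.2935 0.076 ]
[0.4821 0.3029 0.012 ]
```

Request:
{"op": "play_rows", "data": {
  "linear": [
    [-0.003,0.002,-0.02],
    [0,0,-0.05],
    [0,0,-0.05],
    [0,0,-0.028],
    [0,0,-0.012],
    [0,0,-0.003],
    [0,0,0]
  ],
  "turn": [0,0,0,0,0,0,0]
}}

```text
time: 11.05
tool_pos: [0.4823, 0.2903, 0.0484]
tool_rot: [0.0, 0.707, 0.707, 0.001]
contact_force: [0.1, -0.5, 0.2]
gripper_width: 0.704
grasp_force: 0.0
```

Request:
{"op": "play_rows", "data": {
  "linear": [
    [0,0,0],
    [0,0,0],
    [0,0,0],
    [0,0,0],
    [0,0,0]
  ],
  "turn": [0,0,0,0,0],
  "hand": 0.02
}}

```text
time: 11.68
tool_pos: [0.4823, 0.2905, 0.049]
tool_rot: [0.0, 0.707, 0.707, 0.001]
contact_force: [-1.7, -0.1, 5.5]
gripper_width: 0.355
grasp_force: 59.3
```

Request:
{"op": "play_rows", "data": {
  "linear": [
    [0,0,0.02],
    [0,0,0.05],
    [0,-0.02,0.05],
    [0,-0.04,0.02],
    [0,-0.055,0],
    [0,-0.055,0],
    [0,-0.055,0],
    [0,-0.055,0]
  ],
  "turn": [0,0,0,0,0,0,0,0]
}}

```text
time: 12.68
tool_pos: [0.4813, 0.0083, 0.1885]
tool_rot: [0.001, 0.707, 0.707, 0.001]
contact_force: [0.2, 0.1, -0.8]
gripper_width: 0.355
grasp_force: 59.6
```

Request:
{"op": "play_rows", "data": {
  "linear": [
    [-0.005,-0.05,0],
    [-0.005,-0.055,0],
    [-0.005,-0.045,-0.01],
    [-0.004,-0.026,-0.015],
    [0,0,-0.015],
    [0,0,0],
    [0,0,0]
  ],
  "turn": [0,0,0,0,0,0,0]
}}

```text
time: 13.55
tool_pos: [0.4629, -0.1651, 0.1478]
tool_rot: [0.0, 0.707, 0.708, 0.0]
contact_force: [-0.5, 0.7, -0.8]
gripper_width: 0.358
grasp_force: 59.6
```

```bash
python3 look.py w6.png dropper_bottle 0.1 yellow_cup 0.012
python3 - <<'E'
from cups import *
c=cam("wrist"); im=cv2.imread("pics/w6.png")[:,:,::-1].copy()
for n in HUE:
    for s,ce in blobs(im,n): print(n,s,at_z(c,(s[0]+(s[2]-1)/2,s[1]+(s[3]-1)/2),.012).round(4))
E
```

```text
13.55 [ 0.4629 -0.1651  0.1478] [[-0.002, 1.0, 0.001], [1.0, 0.002, -0.0], [-0.0, 0.001, -1.0]]
dropper_bottle 0.97 277 359 254 444 [ 0.4632 -0.2145  0.1   ] bbox delta [ 0.0003 -0.0494]
yellow_cup 0.6 254 365 186 267 [ 0.457 -0.167  0.012] bbox delta [-0.0059 -0.0019]
blue [ 442  186  118   93 2560] [ 0.6027 -0.1718  0.012 ]
blue [313 266  25   9  63] [ 0.4693 -0.2032  0.012 ]
yellow [ 252  184  114   85 3132] [ 0.4565 -0.1671  0.012 ]
red [309 288  28   7  95] [ 0.4674 -0.2215  0.012 ]
red [ 477  351   75   59 1579] [ 0.6353 -0.3075  0.012 ]
green [342 392   7  22  81] [ 0.4881 -0.3316  0.012 ]
green [263 407  35  18 250] [ 0.4297 -0.346   0.012 ]
green [264 424  39  14 172] [ 0.4319 -0.3632  0.012 ]
```

View pics/w6.png

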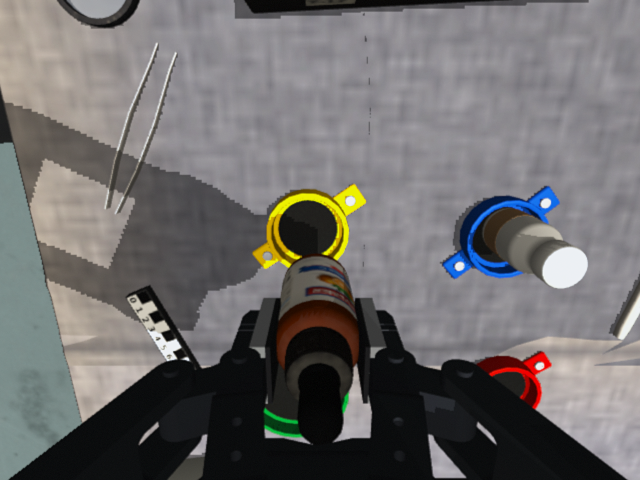

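Request:
{"op": "play_rows", "data": {
  "linear": [
    [-0.006,-0.002,-0.02],
    [0,0,-0.035],
    [0,0,-0.025],
    [0,0,-0.012],
    [0,0,-0.006],
    [0,0,-0.004],
    [0,0,0]
  ],
  "turn": [0,0,0,0,0,0,0]
}}

```text
time: 14.58
tool_pos: [0.4569, -0.1682, 0.0458]
tool_rot: [0.0, 0.707, 0.707, 0.0]
contact_force: [-0.4, 0.8, -1.0]
gripper_width: 0.352
grasp_force: 59.6
```

Request:
{"op": "play_rows", "data": {
  "linear": [
    [0,0,-0.001],
    [0,0,-0.001],
    [0,0,0]
  ],
  "turn": [0,0,0]
}}

```text
time: 14.95
tool_pos: [0.4569, -0.1682, 0.0439]
tool_rot: [0.0, 0.707, 0.707, 0.0]
contact_force: [0.2, 0.2, 2.1]
gripper_width: 0.352
grasp_force: 59.8
```

Request:
{"op": "play_rows", "data": {
  "linear": [
    [0,0,-0.0005],
    [0,0,0],
    [0,0,0],
    [0,0,0.01],
    [0,0,0.03],
    [0,0,0.05],
    [0,0,0.05],
    [0,0,0.03]
  ],
  "turn": [0,0,0,0,0,0,0,0],
  "hand": 0.06
}}

```text
time: 15.95
tool_pos: [0.4574, -0.1685, 0.217]
tool_rot: [0.002, 0.707, 0.707, 0.001]
contact_force: [0.6, -0.8, -0.4]
gripper_width: 0.704
grasp_force: 0.0
```

```bash
python3 look.py w7.png dropper_bottle 0.05 milky_bottle .045
python3 - <<'E'
from cups import *
c=cam("wrist"); im=cv2.imread("pics/w7.png")[:,:,::-1].copy()
for n in HUE:
    for s,ce in blobs(im,n): print(n,s,at_z(c,(s[0]+(s[2]-1)/2,s[1]+(s[3]-1)/2),.012).round(4))
E
```

```text
15.95 [ 0.4574 -0.1685  0.217 ] [[0.0, 1.0, 0.004], [1.0, 0.0, -0.002], [-0.002, 0.004, -1.0]]
dropper_bottle 0.6 295 335 187 243 [ 0.4563 -0.1701  0.05  ] bbox delta [-0.0012 -0.0016]
milky_bottle 0.89 458 533 186 244 [ 0.6093 -0.1718  0.045 ] bbox delta [ 0.1518 -0.0033]
milky_bottle 0.46 256 356 298 382 [ 0.4475 -0.294   0.045 ] bbox delta [-0.01   -0.1255]
blue [ 426  168   95   78 1607] [ 0.6026 -0.1723  0.012 ]
yellow [ 268  166   95   72 1994] [ 0.4564 -0.1673  0.012 ]
red [ 449  308   70   63 1725] [ 0.6321 -0.3144  0.012 ]
green [333 299  24  22 254] [ 0.486  -0.2792  0.012 ]
green [ 255  305   93   77 1684] [ 0.4414 -0.3185  0.012 ]
```

View pics/w7.png

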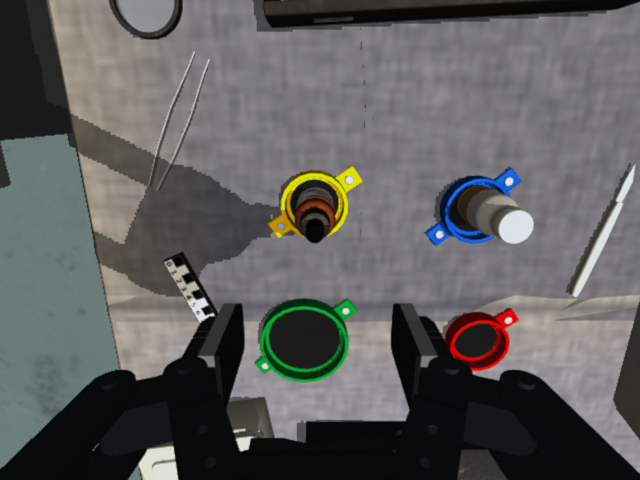

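Request:
{"op": "play_rows", "data": {
  "linear": [
    [0.015,0.03,0],
    [0.022,0.05,0],
    [0.022,0.05,0],
    [0.022,0.05,0],
    [0.022,0.05,0],
    [0.022,0.05,0],
    [0.019,0.045,0],
    [0.009,0.0215,0]
  ],
  "turn": [0,0,0,0,0,0,0,0]
}}

```text
time: 17.1
tool_pos: [0.6088, 0.1804, 0.2102]
tool_rot: [-0.001, 0.706, 0.708, -0.002]
contact_force: [-0.5, -1.5, 0.0]
gripper_width: 0.702
grasp_force: 0.0
```

Request:
{"op": "play_rows", "data": {
  "linear": [
    [0,0,-0.03],
    [0,0,0],
    [0,0,0]
  ],
  "turn": [0,0,0]
}}

```text
time: 17.48
tool_pos: [0.6093, 0.1778, 0.1827]
tool_rot: [-0.0, 0.707, 0.707, -0.0]
contact_force: [-0.3, 0.1, -0.5]
gripper_width: 0.704
grasp_force: 0.0
```

```bash
python3 look.py w8.png pigment_jar 0.035 clear_jar 0.06
python3 - <<'E'
from h import *
im=cv2.imread("pics/w8.png"); cv2.imwrite("pics/w8c.png",im[120:440,180:460])
E
```

```text
17.475 [0.6093 0.1778 0.1827] [[0.001, 1.0, -0.001], [1.0, -0.001, -0.0], [-0.0, -0.001, -1.0]]
pigment_jar 0.75 298 339 193 246 [0.61  0.178 0.035] bbox delta [0.0008 0.0003]
clear_jar 0.64 289 376 309 440 [0.6215 0.0522 0.06  ] bbox delta [ 0.0122 -0.1256]
```

View pics/w8c.png

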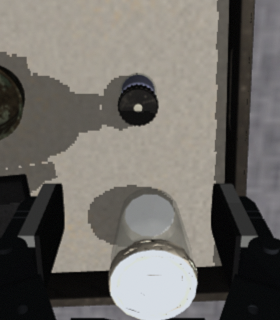

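Request:
{"op": "play_rows", "data": {
  "linear": [
    [0,0,-0.03],
    [0,0,-0.05],
    [0,0,-0.04],
    [0,0,-0.022],
    [0,0,-0.01],
    [0,0,-0.003],
    [0,0,0]
  ],
  "turn": [0,0,0,0,0,0,0]
}}

```text
time: 18.5
tool_pos: [0.6106, 0.1787, 0.0294]
tool_rot: [0.001, 0.707, 0.707, 0.001]
contact_force: [-0.6, -0.2, -0.4]
gripper_width: 0.703
grasp_force: 0.0
```

Request:
{"op": "play_rows", "data": {
  "linear": [
    [0,0,0],
    [0,0,0],
    [0,0,0],
    [0,0,0],
    [0,0,0]
  ],
  "turn": [0,0,0,0,0],
  "hand": 0.015
}}

```text
time: 19.12
tool_pos: [0.6105, 0.1787, 0.0292]
tool_rot: [0.001, 0.707, 0.707, 0.001]
contact_force: [-1.1, 0.5, 7.1]
gripper_width: 0.336
grasp_force: 59.5
```

Request:
{"op": "play_rows", "data": {
  "linear": [
    [0,0,0.02],
    [0,0,0.055],
    [0,0,0.055],
    [0,-0.025,0.015],
    [0,-0.05,0],
    [0.002,-0.055,0],
    [0.003,-0.055,0],
    [0.003,-0.055,0]
  ],
  "turn": [0,0,0,0,0,0,0,0]
}}

```text
time: 20.12
tool_pos: [0.6171, -0.0631, 0.1735]
tool_rot: [0.0, 0.707, 0.707, 0.0]
contact_force: [0.6, 1.2, -0.8]
gripper_width: 0.332
grasp_force: 59.3
```

Request:
{"op": "play_rows", "data": {
  "linear": [
    [0.003,-0.055,0],
    [0.003,-0.055,0],
    [0.003,-0.055,0],
    [0.003,-0.055,0],
    [0,-0.037,-0.01],
    [0,0,-0.02],
    [0,0,-0.005],
    [0,0,0]
  ],
  "turn": [0,0,0,0,0,0,0,0]
}}

```text
time: 21.12
tool_pos: [0.6292, -0.3168, 0.1369]
tool_rot: [-0.001, 0.707, 0.708, -0.0]
contact_force: [0.1, -0.3, -1.3]
gripper_width: 0.333
grasp_force: 59.3
```

```bash
python3 look.py w9.png pigment_jar 0.13 red_cup 0.012 milky_bottle 0.045
python3 - <<'E'
from cups import *
c=cam("wrist"); im=cv2.imread("pics/w9.png")[:,:,::-1].copy()
for n in HUE:
    for s,ce in blobs(im,n): print(n,s,at_z(c,(s[0]+(s[2]-1)/2,s[1]+(s[3]-1)/2),.012).round(4))
E
```

```text
21.125 [ 0.6292 -0.3168  0.1369] [[-0.001, 1.0, -0.002], [1.0, 0.001, 0.001], [0.001, -0.002, -1.0]]
pigment_jar 0.65 275 359 264 395 [ 0.6288 -0.3278  0.13  ] bbox delta [-0.0004 -0.0111]
red_cup 0.97 260 372 183 269 [ 0.6279 -0.3148  0.012 ] bbox delta [-0.0012  0.002 ]
milky_bottle 0.6 249 312 0 33 [ 0.6089 -0.1871  0.045 ] bbox delta [-0.0203  0.1297]
blue [ 218    0  113   76 2810] [ 0.6029 -0.1931  0.012 ]
yellow [   0    0   93   62 2459] [ 0.4606 -0.1894  0.012 ]
red [ 257  181  117   92 3802] [ 0.6285 -0.3171  0.012 ]
green [104 165  35  36 560] [ 0.492  -0.2848  0.012 ]
green [   0  167  124  123 2971] [ 0.4431 -0.3183  0.012 ]
```

View pics/w9.png

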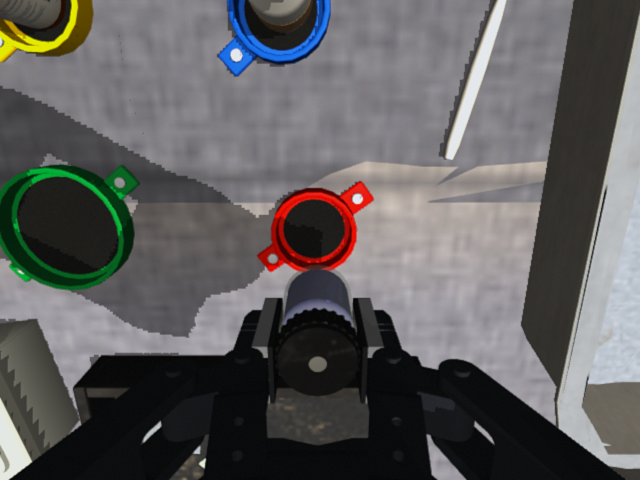

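Request:
{"op": "play_rows", "data": {
  "linear": [
    [-0.001,0,-0.03],
    [0,0,-0.035],
    [0,0,-0.025],
    [0,0,-0.012],
    [0,0,-0.005],
    [0,0,-0.003],
    [0,0,0]
  ],
  "turn": [0,0,0,0,0,0,0]
}}

```text
time: 22.2
tool_pos: [0.6291, -0.3188, 0.0289]
tool_rot: [0.001, 0.707, 0.707, 0.0]
contact_force: [0.5, -1.1, -0.0]
gripper_width: 0.334
grasp_force: 59.3
```

Request:
{"op": "play_rows", "data": {
  "linear": [
    [0,0,-0.001],
    [0,0,-0.001],
    [0,0,0]
  ],
  "turn": [0,0,0]
}}

```text
time: 22.58
tool_pos: [0.6284, -0.3185, 0.0258]
tool_rot: [-0.0, 0.707, 0.707, -0.0]
contact_force: [0.0, -0.2, -0.7]
gripper_width: 0.334
grasp_force: 59.3
```

Request:
{"op": "play_rows", "data": {
  "linear": [
    [0,0,-0.001],
    [0,0,-0.001],
    [0,0,0]
  ],
  "turn": [0,0,0]
}}

```text
time: 22.95
tool_pos: [0.6285, -0.3185, 0.0242]
tool_rot: [-0.0, 0.707, 0.707, -0.0]
contact_force: [-1.7, 1.1, 1.3]
gripper_width: 0.339
grasp_force: 59.6
```

Request:
{"op": "play_rows", "data": {
  "linear": [
    [0,0,0],
    [0,0,0],
    [0,0,0],
    [0,0,0.01],
    [0,0,0.03],
    [0,0,0.05],
    [0,0,0.055],
    [0,0,0.03]
  ],
  "turn": [0,0,0,0,0,0,0,0],
  "hand": 0.055
}}

```text
time: 23.95
tool_pos: [0.6298, -0.3193, 0.2044]
tool_rot: [0.003, 0.707, 0.707, 0.001]
contact_force: [0.3, -0.5, -0.5]
gripper_width: 0.643
grasp_force: 0.0
```

```bash
python3 look.py w10.png pigment_jar 0.03 red_cup .012
```

```text
23.95 [ 0.6298 -0.3193  0.2044] [[-0.0, 1.0, 0.006], [1.0, 0.0, -0.004], [-0.004, 0.006, -1.0]]
pigment_jar 0.88 297 333 186 234 [ 0.6288 -0.3188  0.03  ] bbox delta [-0.001   0.0005]
red_cup 0.7 267 359 165 239 [ 0.6271 -0.3161  0.012 ] bbox delta [-0.0028  0.0032]
```

View pics/w10.png

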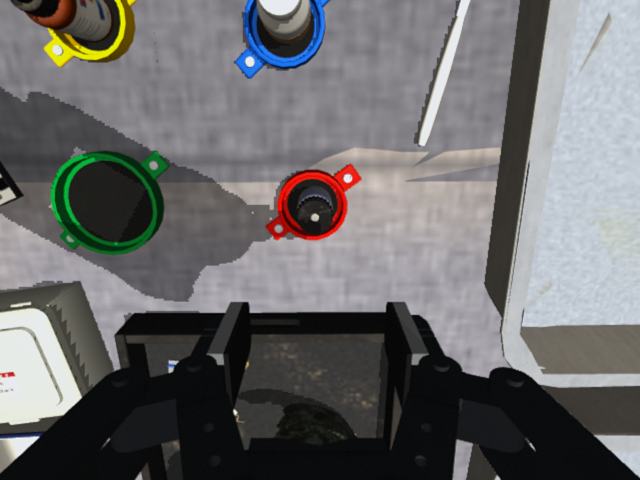

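Request:
{"op": "play_rows", "data": {
  "linear": [
    [0,0.03,0],
    [-0.001,0.055,0],
    [-0.002,0.06,0],
    [-0.002,0.06,0],
    [-0.002,0.06,0],
    [-0.002,0.055,0],
    [-0.001,0.04,0],
    [0,0.018,0]
  ],
  "turn": [0,0,0,0,0,0,0,0],
  "hand": 0.0854
}}

```text
time: 25.1
tool_pos: [0.6166, 0.0625, 0.1964]
tool_rot: [-0.001, 0.706, 0.708, -0.001]
contact_force: [0.8, 0.5, -0.4]
gripper_width: 0.994
grasp_force: 0.0
```

Request:
{"op": "play_rows", "data": {
  "linear": [
    [0,0,0],
    [0,0,0]
  ],
  "turn": [0,0]
}}

```text
time: 25.35
tool_pos: [0.6183, 0.0585, 0.1982]
tool_rot: [-0.0, 0.707, 0.707, -0.001]
contact_force: [-0.6, -0.1, -0.3]
gripper_width: 1.0
grasp_force: 0.0
```

```bash
python3 look.py w11.png clear_jar 0.06
python3 - <<'E'
from h import *
c=cam("wrist"); im=cv2.imread("pics/w11.png"); g=cv2.cvtColor(im,cv2.COLOR_BGR2HSV)
m=cv2.inRange(g,(0,0,205),(180,45,255)); m[:, :150]=0; m[:,470:]=0
k,l,s,ce=cv2.connectedComponentsWithStats(m)
for i in np.argsort(-s[1:,4])[:3]+1: print(s[i],at_z(c,(s[i][0]+(s[i][2]-1)/2,s[i][1]+(s[i][3]-1)/2),.107).round(4))
cv2.imwrite("pics/w11c.png",im[100:420,170:470])
E
```

```text
25.35 [0.6183 0.0585 0.1982] [[0.001, 1.0, -0.001], [1.0, -0.001, -0.001], [-0.001, -0.001, -1.0]]
clear_jar 0.75 271 368 173 281 [0.6197 0.0555 0.06  ] bbox delta [ 0.0015 -0.003 ]
[ 274  191   94   51 3566] [0.6204 0.0765 0.107 ]
[413 414  22  47 256] [ 0.7007 -0.1015  0.107 ]
[431 392  11  19  90] [ 0.7071 -0.0671  0.107 ]
```

View pics/w11c.png

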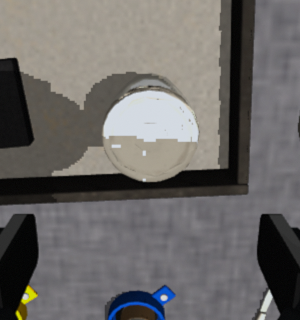

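Run:
```python
from h import *
c=cam("wrist")
print(at_z(c,(320.5,235.5),.107),at_z(c,(320.5,281),.107),at_z(c,(320.5,190),.107))
```

```text
[0.62042861 0.06356993 0.107     ] [0.62044741 0.03161863 0.107     ] [0.62041125 0.09308232 0.107     ]
```

Request:
{"op": "play_rows", "data": {
  "linear": [
    [0.002,0.003,-0.02],
    [0,0,-0.04],
    [0,0,-0.03],
    [0,0,-0.018],
    [0,0,-0.008],
    [0,0,-0.004],
    [0,0,0]
  ],
  "turn": [0,0,0,0,0,0,0]
}}

```text
time: 26.32
tool_pos: [0.6211, 0.0625, 0.0797]
tool_rot: [0.001, 0.707, 0.707, 0.001]
contact_force: [0.3, 0.5, 0.3]
gripper_width: 1.003
grasp_force: 0.0
```

Request:
{"op": "play_rows", "data": {
  "linear": [
    [0,0,0],
    [0,0,0],
    [0,0,0],
    [0,0,0],
    [0,0,0]
  ],
  "turn": [0,0,0,0,0],
  "hand": 0.045
}}

```text
time: 26.95
tool_pos: [0.6213, 0.0626, 0.0805]
tool_rot: [0.001, 0.707, 0.707, 0.001]
contact_force: [-1.9, -0.3, 5.4]
gripper_width: 0.723
grasp_force: 65.0
```

Request:
{"op": "play_rows", "data": {
  "linear": [
    [0,0,0.008],
    [0,0,0.022],
    [0,0,0.035],
    [0,0,0.04],
    [0,0,0.03],
    [-0.005,-0.01,0.015],
    [-0.012,-0.025,0],
    [-0.018,-0.037,0]
  ],
  "turn": [0,0,0,0,0,0,0,0]
}}

```text
time: 27.95
tool_pos: [0.5844, -0.0102, 0.2284]
tool_rot: [-0.0, 0.707, 0.708, -0.0]
contact_force: [0.4, -1.4, -3.7]
gripper_width: 0.72
grasp_force: 66.3
```

Request:
{"op": "play_rows", "data": {
  "linear": [
    [-0.021,-0.045,0],
    [-0.021,-0.045,0],
    [-0.021,-0.045,0],
    [-0.021,-0.045,0],
    [-0.021,-0.045,0],
    [-0.018,-0.04,0],
    [-0.014,-0.03,0],
    [-0.006,-0.0135,0]
  ],
  "turn": [0,0,0,0,0,0,0,0]
}}

```text
time: 28.95
tool_pos: [0.4408, -0.3192, 0.2281]
tool_rot: [-0.001, 0.708, 0.706, -0.0]
contact_force: [0.1, -0.3, -3.8]
gripper_width: 0.723
grasp_force: 66.3
```

Request:
{"op": "play_rows", "data": {
  "linear": [
    [0,0,0],
    [0,0,-0.02],
    [0,0,-0.02],
    [0,0,-0.01],
    [0,0,0]
  ],
  "turn": [0,0,0,0,0]
}}

```text
time: 29.58
tool_pos: [0.4419, -0.3169, 0.1767]
tool_rot: [-0.002, 0.707, 0.707, -0.0]
contact_force: [-0.2, 0.7, -4.5]
gripper_width: 0.72
grasp_force: 66.4
```

```bash
python3 look.py w12.png clear_jar 0.13 green_cup 0.012
python3 - <<'E'
from cups import *
c=cam("wrist"); im=cv2.imread("pics/w12.png")[:,:,::-1].copy()
for n in HUE:
    for s,ce in blobs(im,n): print(n,s,at_z(c,(s[0]+(s[2]-1)/2,s[1]+(s[3]-1)/2),.012).round(4))
E
```

```text
29.575 [ 0.4419 -0.3169  0.1767] [[-0.001, 1.0, -0.003], [1.0, 0.001, 0.002], [0.002, -0.003, -1.0]]
clear_jar 0.64 230 404 213 423 [ 0.4414 -0.3452  0.13  ] bbox delta [-0.0005 -0.0283]
green_cup 0.73 259 388 158 253 [ 0.4465 -0.3091  0.012 ] bbox delta [0.0046 0.0078]
blue [ 509    0   87   69 1227] [ 0.6126 -0.1848  0.012 ]
blue [480  44  35  37 588] [ 0.5756 -0.2032  0.012 ]
blue [127 463  47  17 112] [ 0.2646 -0.602   0.012 ]
yellow [ 277    0  106   69 2461] [ 0.4519 -0.1848  0.012 ]
red [ 506  173   88   82 1788] [ 0.6366 -0.3186  0.012 ]
red [480 226  30  28 392] [ 0.5941 -0.3415  0.012 ]
green [ 258  159  131   99 2604] [ 0.4478 -0.3138  0.012 ]
```

View pics/w12.png

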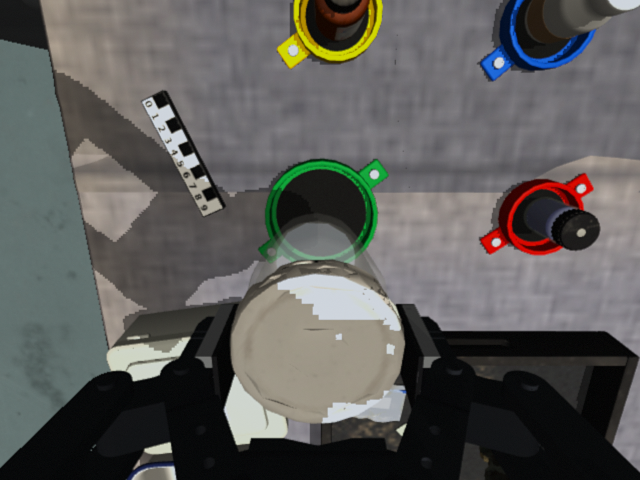

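Run:
```python
from h import *
c=cam("wrist")
e=at_z(c,(321,159),.018); print(e, "centre y",e[1]-.046, at_z(c,(265,205),.018)[0],at_z(c,(377,205),.018)[0])
```

```text
[ 0.44594635 -0.2730193   0.018     ] centre y -0.31901929690114955 0.40068839926068145 0.49146099413985667
```

Request:
{"op": "play_rows", "data": {
  "linear": [
    [0.004,-0.002,-0.015],
    [0,0,-0.03],
    [0,0,-0.025],
    [0,0,-0.015],
    [0,0,-0.007],
    [0,0,-0.004],
    [0,0,-0.001],
    [0,0,0]
  ],
  "turn": [0,0,0,0,0,0,0,0]
}}

```text
time: 30.72
tool_pos: [0.4469, -0.3204, 0.0826]
tool_rot: [0.001, 0.707, 0.707, 0.0]
contact_force: [-0.0, 0.1, -4.4]
gripper_width: 0.72
grasp_force: 66.4
```

Request:
{"op": "play_rows", "data": {
  "linear": [
    [0,0,-0.001],
    [0,0,-0.001],
    [0,0,0]
  ],
  "turn": [0,0,0]
}}

```text
time: 31.1
tool_pos: [0.4464, -0.3199, 0.0797]
tool_rot: [-0.0, 0.707, 0.707, -0.0]
contact_force: [-0.1, 0.4, -3.2]
gripper_width: 0.717
grasp_force: 66.4
```

Request:
{"op": "play_rows", "data": {
  "linear": [
    [0,0,-0.001],
    [0,0,-0.001],
    [0,0,-0.001],
    [0,0,0]
  ],
  "turn": [0,0,0,0]
}}

```text
time: 31.6
tool_pos: [0.4464, -0.3199, 0.0766]
tool_rot: [-0.0, 0.707, 0.707, -0.0]
contact_force: [1.6, 1.0, -3.6]
gripper_width: 0.718
grasp_force: 66.4
```

Request:
{"op": "play_rows", "data": {
  "linear": [
    [0,0,-0.001],
    [0,0,0]
  ],
  "turn": [0,0]
}}

```text
time: 31.85
tool_pos: [0.4464, -0.32, 0.0757]
tool_rot: [-0.0, 0.707, 0.707, 0.0]
contact_force: [-0.4, -0.4, -3.9]
gripper_width: 0.717
grasp_force: 66.4
```

Request:
{"op": "play_rows", "data": {
  "linear": [
    [0,0,-0.001],
    [0,0,0]
  ],
  "turn": [0,0]
}}

```text
time: 32.1
tool_pos: [0.4466, -0.3204, 0.0756]
tool_rot: [0.0, 0.707, 0.707, -0.0]
contact_force: [-2.2, 0.1, 0.5]
gripper_width: 0.718
grasp_force: 66.6
```

Contact; release straight up.

Request:
{"op": "play_rows", "data": {
  "linear": [
    [0,0,0],
    [0,0,0],
    [0,0,0],
    [0,0,0],
    [0,0,0.01],
    [0,0,0.04],
    [0,0,0.05],
    [0,0,0.06]
  ],
  "turn": [0,0,0,0,0,0,0,0],
  "hand": 0.0854
}}

```text
time: 33.1
tool_pos: [0.446, -0.3195, 0.2361]
tool_rot: [-0.001, 0.707, 0.707, -0.0]
contact_force: [0.6, 0.4, -0.4]
gripper_width: 1.003
grasp_force: 0.0
```

Request:
{"op": "play_rows", "data": {
  "linear": [
    [0,0,0.03],
    [0,0,0.02],
    [0,0,0],
    [0,0,0]
  ],
  "turn": [0,0,0,0]
}}

```text
time: 33.6
tool_pos: [0.4459, -0.3195, 0.2827]
tool_rot: [-0.002, 0.707, 0.707, -0.0]
contact_force: [0.0, -0.7, -0.9]
gripper_width: 1.004
grasp_force: 0.0
```

```bash
python3 look.py w13.png clear_jar 0.05 pigment_jar .03
python3 - <<'E'
from h import *
b=cam("side"); a=cam("scene"); A=grab_frame("scene"); B=grab_frame("side")
for n,c in(("scene",a),("side",b)):
  for t in "milky_bottle dropper_bottle pigment_jar clear_jar bronze_cup foam_block".split():
    for r in trace(n,t)[:1]:
        v,u=np.nonzero(r["region"]); print(n,t,round(r["p"],2),u.min(),u.max(),v.min(),v.max(),at_z(c,r["location"],.04).round(3))
w=cv2.imread("pics/w13.png")[:,:,::-1]
out=np.hstack([cv2.resize(A[150:270,320:490],(400,282)),cv2.resize(B[110:230,240:410],(400,282))])
save(np.vstack([out,np.hstack([cv2.resize(w,(400,300)),np.zeros((300,400,3),np.uint8)])]).astype(np.uint8),"fin.png")
E
```

```text
33.6 [ 0.4459 -0.3195  0.2827] [[0.0, 1.0, -0.002], [1.0, -0.0, 0.002], [0.002, -0.002, -1.0]]
clear_jar 0.58 282 353 166 244 [ 0.4456 -0.3275  0.05  ] bbox delta [-0.0003 -0.008 ]
clear_jar 0.39 465 539 2 58 [ 0.6062 -0.1714  0.05  ] bbox delta [0.1603 0.148 ]
pigment_jar 0.82 472 520 174 210 [ 0.6313 -0.3184  0.03  ] bbox delta [0.1854 0.0011]
scene milky_bottle 0.83 345 360 178 209 [ 0.604 -0.172  0.04 ]
scene dropper_bottle 0.85 402 418 195 235 [ 0.46  -0.181  0.04 ]
scene pigment_jar 0.48 372 384 161 180 [ 0.615 -0.3    0.04 ]
scene clear_jar 0.7 432 463 163 210 [ 0.453 -0.35   0.04 ]
scene bronze_cup 0.83 276 312 291 326 [0.487 0.183 0.04 ]
scene foam_block 0.96 315 347 263 295 [0.479 0.083 0.04 ]
side milky_bottle 0.59 278 292 182 211 [ 0.599 -0.178  0.04 ]
side dropper_bottle 0.63 340 355 181 216 [ 0.459 -0.179  0.04 ]
side pigment_jar 0.68 277 288 157 177 [ 0.636 -0.296  0.04 ]
side clear_jar 0.56 341 366 142 184 [ 0.44  -0.354  0.04 ]
side bronze_cup 0.66 309 340 295 325 [0.496 0.183 0.04 ]
side foam_block 0.88 317 334 262 290 [0.5   0.091 0.04 ]
```

View pics/fin.png

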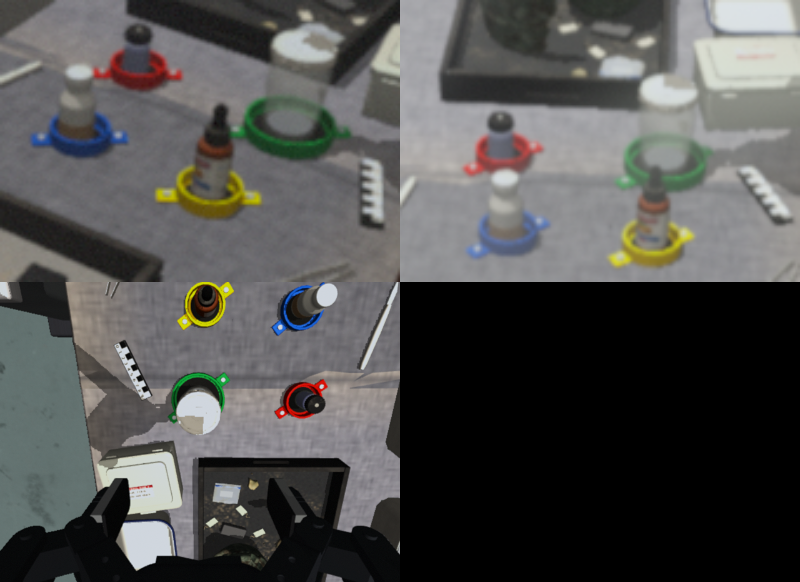

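All four stand upright in their cups in all three views, and the bronze cup and foam block show the same pixel boxes as at the start, within 2 pixels.

```bash
python3 -c "
from plant import *
print(job_done())"
```

```text
the job is handed in; nothing more can be done
None
```

All four containers stand upright in their own cups, placed in the order asked; the bronze cup and foam block were not moved, and the job was handed in at about 34 s of the 101 s allowed.

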